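# Seat a batten in the drilling jig and shut its leaf

### The arm

A 6-joint arm with a two-finger parallel gripper is mounted at the origin on a cart in front of the work surface, level with it; the furniture and walls round the work are solid. World frame = base frame: x ahead of the robot, y to its left, z up, the work surface at z = 0. Lengths are in mm, angles in rad, forces in N, time in s.
With the tool pointing down it reaches from about 350 to 775 mm from the base axis. Payload 7.3 kg.
Tool frame: the origin (TCP) lies at the very end of the fingers, on their centre line; the grasp point (between the pads) lies bot.grip_point_offset behind it (bot.grip_point_offset is the distance from the TCP to the grasp point, in mm); z points along the fingers, y is the line along which they close (so a half turn about z gives the same grasp; the last joint's range is limited). The gripper opens to 92 mm and grips with 3 to 60 N. Pads are 19 mm wide; open, the fingers measure 130 mm over their backs; the gripper's body (75 mm by 190 mm) begins 47 mm behind the grasp point.
Start: joints at [-1.478, 0.342, 1.524, -0, 1.275, -0.146], TCP at [124.203, -510.116, 226.741] pointing down, gripper open.
Joint ranges: [-2.53, 2.53], [-0.77, 2.02], [0.04, 2.7], [-1, 4.14], [0.28, 2.66], [-3.11, 3.11]. Speed limits (rad/s): [2.57, 2.57, 3.14, 3.14, 3.14, 3.14].

### API

Orientations are given as [roll, pitch, yaw] about the fixed x, y, z axes, in that order (R = Rz(yaw) Ry(pitch) Rx(roll)).
In Python, from plant import bot gives the robot as it stands. The module is installed in compiled form; this text tells all that it offers.
- The arm moves only by the tool carry_out, never from a script. Its argument "plan" is a list of rows, each an object of numbers: "tx", "ty", "tz": the shift along the world's x, y, z in mm; "rx", "ry", "rz": the turn, a rotation vector about the world's x, y, z in rad. A call has 1 to 12 rows; each row shifts and turns the commanded pose from where the row before left it; what a row does not reach is not made up. A row lasts 1/10 s, in which the tool goes at most 50 mm and 8.59 degrees, less where a joint would pass 70% of its speed; a pose out of reach is approached as far as the arm can. A call with a gripper value outside its range is refused whole. "gripper" is the closure, from 0 (fully open) to 1 (shut), set as the call begins (left out, the last holds). The fingers move at their own pace and stop on an object; the grip force is fixed at half the most. Time passes only in rows, so rows that do not move let the fingers close. It gives the time, the measured TCP pose, the force, the opening and the grip force at its end, in the units of the state.
- bot.get_obs(): the state, without advancing time (a new reading comes with each control period).
- bot.capture(name): name is "scene" or "top" or "wrist"; returns the picture (420x560x3 uint8, red, green, blue); there is no depth.
- bot.camera_model(name): a dict with "camera_matrix" (3x3 intrinsics, pixels), "R" (3x3) and "t" (3): a world point X has camera coordinates R X + t. Camera axes: x right, y down, z forward; pixel columns grow to the right and rows downward; lengths in mm; the calibration is good to about 2 mm. A picture is of the moment at which its call begins: read the wrist's pose just before it. camera_model takes no time and is no camera call; for the wrist camera it gives the pose at the moment of the call.
- bot.close_job(): hands the job in; it is judged then, once.
The state is a dict: "time": time; "joint_positions": joint angles; "dq": joint speeds; "tau": joint torques, N m; "tool_pos": TCP position; "tcp_rot": TCP orientation; "contact_force": force on the tool from outside, world axes, zero at the start; "moment": the same for the moment, N m; "grip_width": finger opening in mm; "finger_force": force on a finger pad.
Only numpy, scipy, OpenCV 4.12 (cv2) and the standard library are available. Lean on these libraries where they do the work, as an engineer would, in place of code of your own. Each camera call takes 0.05 s, during which the arm holds its last target. There are 200 camera calls.

### The job

Get the batten ready for drilling in the wooden jig: with the fingertips, push the batten along its channel until its end is hard up against the end stop, then fold the hinged leaf with the drill bushings fully down over it, and last turn the wooden turn-button square across the edge of the leaf to lock it. Everything is only pushed, so do not lift the batten, and leave the other things on the bench where they lie.

Things in the scene. Friction and masses are not known exactly. Their poses are not given: they have to be found in the camera images.
- jig: wooden drilling jig screwed to the bench, 170 (x) by 236 mm (y), turned up to 20 degrees. Origin on the bench top under the channel's middle line; x points away from the robot across the channel, y to the left along it to the end stop, z up. Base plate 12 mm thick, from y = -106 to +130 mm, x = -89 to +81 mm
- stop_face (a point): middle of the end stop's face that the batten must meet: jig x = 0, y = +85 mm, 29 mm above the bench. Stop and the two fences along y are 47.5 mm high over the bench; fences from y = -100 to +115 mm, inner faces at x = -32 and +32, outer faces at x = -66 and +56 mm. The channel between them is open at its right end and above
- batten_free_end (a point): middle of the right-hand end face (60 wide, 34 mm high) of the loose batten, 29 mm above the bench: the face to push on. It sticks out to the right of the base
- batten_stop_end (a point): middle of the batten's left-hand end face, 195 mm from the other; at the start 20 to 55 mm short of the end stop
- batten: pale planed wooden batten, 60 x 195 x 34 mm, 0.2 to 0.3 kg, loose. Lies in the channel on the base plate with 2 mm play on each side, its top 1.5 mm below the fences' top; slides with 1 to 3 N. Origin in the middle of its underside, its y along its length towards the end stop
- leaf (a joint): angle of the leaf in rad: 0 = flat down on the fences, 1.57 = upright, 1.95 = leaning back to the left at its stop; starts at 1.65 to 1.95. It folds down to the right (jig -y) about an axis along jig x. The hinge is stiff: the leaf stays where it is left and must be pushed all the way, with 1 to 2 N at its free edge
- leaf_hinge (a point): point on the leaf's hinge axis: jig x = 0, y = +104 mm, 50.5 mm above the bench. The leaf is a beech plate 15 mm thick, 4 to 100 mm from the axis, x = -45 to +50 mm; two steel bushings on its middle line (x = 0) stand 3 mm proud of its outer face. Shut, the outer face is its top, 62.5 mm above the bench, 12 mm above the axis; open, that face looks left
- leaf_edge (a point): middle of the leaf's free edge on its outer face, 100 mm from the hinge axis
- button (a joint): angle of the wooden turn-button in rad, counter-clockwise from above about an upright pivot: 0 = along the near fence pointing right (jig -y), clear of the leaf; negative = end turned towards the robot; 1.57 = square across the leaf's near edge (points along jig +x), stop at 1.60. Starts at -0.6 to 0; needs 1 to 2 N at its end, stays where it is left
- button_pivot (a point): pivot of the turn-button, half-way up it: jig x = -56, y = +50 mm, 73.5 mm above the bench, on a boss on the near fence. The button is a bar 18 mm wide and 18 mm high (64.5 to 82.5 mm above the bench, so 2 mm over the shut leaf) reaching 42 mm from the pivot; turned too early, it is in the leaf's way
- button_end (a point): middle of the free end of the turn-button, 42 mm from its pivot, half-way up it
- dowel_rod: bystander, to be left alone: pale round dowel offcut, 17 mm thick, 140 mm long, lying behind the jig
- carpenter_pencil: bystander, to be left alone: flat red carpenter pencil, 136 mm long, lying on the robot's side of the jig
- tape_roll: bystander, to be left alone: roll of masking tape lying flat, 77 mm across, 18 mm high, to the left of the jig, beyond its end stop
- try_square: bystander, to be left alone: try square lying flat, 115 x 177 mm, 17 mm high, off to the right
- nail_jar: bystander, to be left alone: jar of tacks, 63 mm across, 76 mm high, off to the right
- mallet: bystander, to be left alone: wooden mallet, 298 x 105 mm, 68 mm high, lying at the left
- sanding_block: bystander, to be left alone: cork sanding block, 59 x 99 x 33 mm, at the left, near the front edge of the bench

How it is judged (in metres and radians):
On the way, in this order (a step that is already met when the one before it is completed fails the run):
1. the batten lies home against the end stop (y of batten_stop_end in the frame of jig above 0.082 m and z of each of batten_stop_end, batten_free_end in the frame of jig below 0.034 m), for 0.2 s.
2. the leaf is folded fully down (value of joint leaf below 0.05 rad), for 0.2 s.
3. the turn-button stands across the leaf (value of joint button above 1.3 rad), for 0.2 s.
At the end, for the whole second after the job is handed in: the batten lies flat in the channel within 3 mm of the end stop, the leaf is down within 0.05 rad, and the turn-button stands across its edge (over 1.3 rad), all at rest (all of step 1 and value of joint leaf below 0.05 rad and value of joint button above 1.3 rad and linear speed of batten below 0.01 m/s); the robot touches nothing.
It fails at once if the batten is lifted or tipped out of its channel (an end rises by more than 12 mm) (height (world z) of any of batten_free_end, batten_stop_end above 0.041 m).
It fails at once if another thing on the bench is disturbed (moved by more than 20 mm) (distance of any of dowel_rod, carpenter_pencil, tape_roll, try_square, nail_jar, mallet, sanding_block from where it was at the start of the episode above 0.02 m).
It also fails if it takes over 61 s, if anything falls off the work surface, if the arm or the gripper's body presses on something with over 40 N, if the wrist force passes 120 N, or if a joint passes its speed limit or range.

## Working session

There is one attempt and no reset: what is moved stays moved. The work goes in short steps, Python scripts to look and compute and a tool call to move; the robot and the scene stay as the last step left them, time stands still between calls to the robot, and variables do not carry over. Pictures are saved under pics/ and viewed, at most 10 in all, crops included, and the job is handed in when it is done.

Besides the shell and the picture viewer there is one more tool, called after "Call:" as a command line: name --argument value ..., lists and objects as JSON in quotes. carry_out: Moves the arm, as the interface text tells. Its arguments: {"type":"object","properties":{"plan":{"type":"array"},"gripper":{"type":"number"}},"required":["plan"]}

```bash
mkdir -p pics; python3 - <<'E'
from plant import bot
import cv2
for n in("top","scene"):
    cv2.imwrite(f"pics/{n}0.png",bot.capture(n)[:,:,::-1])
    m=bot.camera_model(n);print(n,m)
print(bot.get_obs(),bot.grip_point_offset)
E
```

```text
top {'camera_matrix': array([[403.82404626,   0.        , 277.62107513],
       [  0.        , 403.82404626, 204.99397274],
       [  0.        ,   0.        ,   1.        ]]), 'R': array([[ 0.0246117 , -0.99938482,  0.02498508],
       [-0.98643173, -0.02833549, -0.16170817],
       [ 0.16231666, -0.02066616, -0.98652228]]), 't': array([ -32.15317887,  517.7860197 , 1230.27174547])}
scene {'camera_matrix': array([[489.35129476,   0.        , 280.76574724],
       [  0.        , 489.35129476, 208.78340501],
       [  0.        ,   0.        ,   1.        ]]), 'R': array([[-0.82531039, -0.56429148,  0.02092562],
       [-0.3707132 ,  0.5134925 , -0.77388447],
       [ 0.42595126, -0.6464523 , -0.632981  ]]), 't': array([ 434.27143652,  230.20503122, 1236.04227288])}
{'time': 0.1, 'joint_positions': array([-1.47800294e+00,  3.42619828e-01,  1.52490678e+00,  1.11912261e-05,
        1.27537555e+00, -1.46019249e-01]), 'dq': array([-0.00016441, -0.00165714, -0.00222095,  0.0006416 , -0.00135438,
        0.00168179]), 'tau': array([ 1.90997293e-03, -4.32003129e+01, -2.44693583e+01,  7.19164289e-02,
        5.25933795e-02, -3.86007173e-05]), 'tool_pos': array([ 124.17080888, -509.74585457,  226.13682599]), 'tcp_rot': array([-3.14029864e+00, -2.01122626e-04,  2.38809244e-01]), 'contact_force': array([-0.48409096,  0.45230498, -0.45889516]), 'moment': array([ 0.02669934, -0.01702389,  0.01929125]), 'finger_force': 0.0, 'grip_width': 91.83751704199582} 18.8
```

View pics/top0.png

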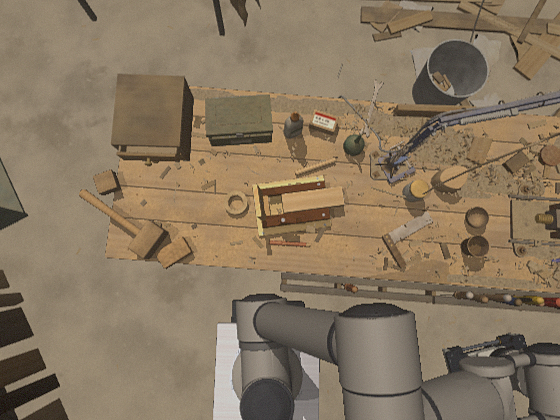

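View pics/scene0.png

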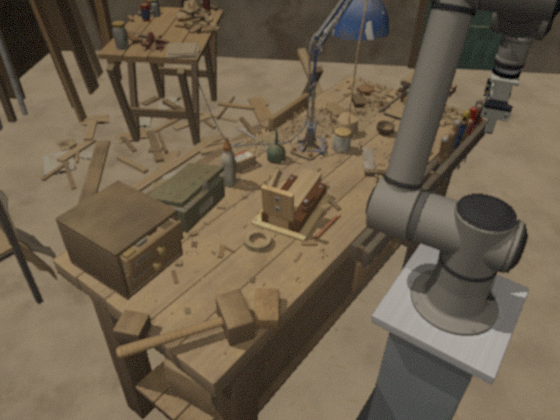

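The top view shows the jig around (295,203), with the batten sticking out to (344,198). In the scene view the leaf stands upright near (285,205). I'll enlarge both.

```bash
python3 - <<'E'
import cv2,numpy as np
a=cv2.imread("pics/top0.png")[165:250,240:355];a=cv2.resize(a,None,fx=6.9,fy=6.9,interpolation=cv2.INTER_CUBIC)
cv2.imwrite("pics/topc.png",a)
b=cv2.imread("pics/scene0.png")[155:255,235:345];b=cv2.resize(b,None,fx=6,fy=6,interpolation=cv2.INTER_CUBIC)
cv2.imwrite("pics/scenec.png",b)
E
```

```text
(no output)
```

View pics/topc.png

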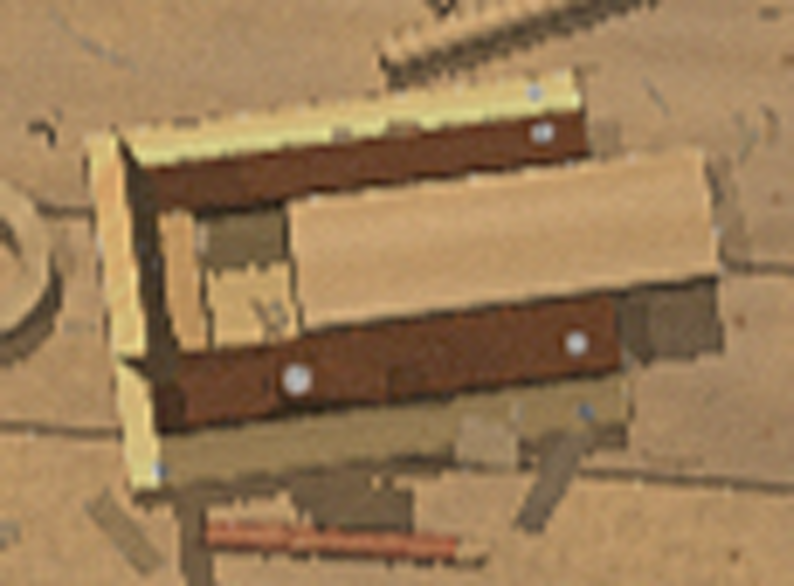

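View pics/scenec.png

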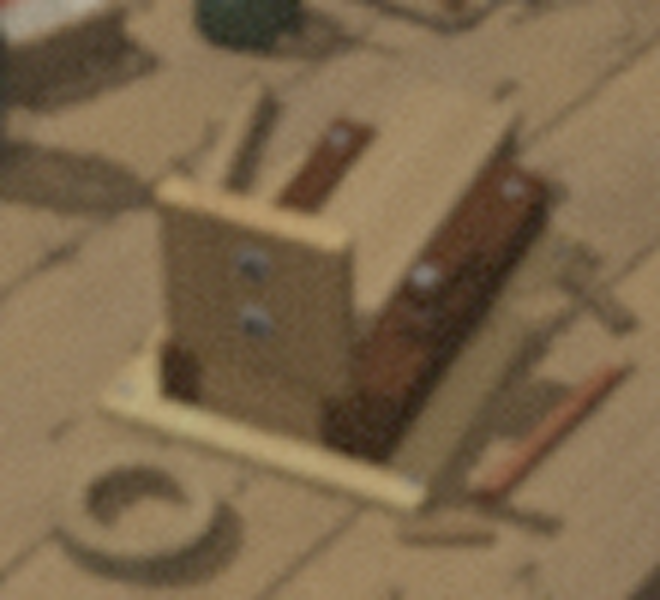

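The top crop gives base corners at (92,140), (577,72), (135,488) and (628,425), batten end corners at (707,152), (718,277), (290,205) and (303,328), and the pivot screw at (297,378). The scene crop gives the leaf's outer top edge, from (165,208) to (345,250). Next I'll fit the jig pose.

```bash
cat > fit.py <<'E'
from plant import bot
import numpy as np
from scipy.optimize import least_squares
T,S=bot.camera_model("top"),bot.camera_model("scene")
t=lambda u,v:(T,np.array([u,v])/6.9+[240,165]-.43)
s=lambda u,v:(S,np.array([u,v])/6+[235,155]-.42)
def edge(a,x,n): return [x,104-100*np.cos(a)+n*np.sin(a),50.5+100*np.sin(a)+n*np.cos(a)]
P=[(t(577,72),lambda p:[81,-106,12]),(t(92,140),lambda p:[81,130,12]),(t(135,488),lambda p:[-89,130,12]),(t(628,425),lambda p:[-89,-106,12]),
(t(612,297),lambda p:[-32,-100,47.5]),(t(622,370),lambda p:[-66,-100,47.5]),
(t(707,152),lambda p:[30,p[3],46]),(t(718,277),lambda p:[-30,p[3],46]),(t(290,205),lambda p:[30,p[3]+195,46]),(t(303,328),lambda p:[-30,p[3]+195,46]),
(t(297,378),lambda p:[-56,50,83]),
(s(425,492),lambda p:[-89,130,12]),(s(103,397),lambda p:[81,130,12]),(s(165,208),lambda p:edge(p[4],50,12)),(s(345,250),lambda p:edge(p[4],-45,12)),
(s(425,275),lambda p:[-56,50,83])]
def w(p,q): c,d=np.cos(p[2]),np.sin(p[2]);return np.array([p[0]+c*q[0]-d*q[1],p[1]+d*q[0]+c*q[1],q[2]])
def res(p):
    r=[]
    for (m,uv),f in P:
        c=m["R"]@w(p,f(p))+m["t"];k=m["camera_matrix"]@c;r+=list(k[:2]/k[2]-uv)
    return np.array(r)
if __name__=="__main__":
    o=least_squares(res,[500,0,.1,-140,1.7],loss="soft_l1",x_scale=[100,100,.1,100,.1])
    print(o.x.round(3));print(res(o.x).reshape(-1,2).round(1).tolist())
    print("stop end y",o.x[3]+195)
    for n,q in dict(free=[0,o.x[3],29],stop=[0,85,29],edge=edge(o.x[4],0,12),hinge=[0,104,50.5],piv=[-56,50,73.5]).items():print(n,w(o.x,q).round(1))
E
python3 fit.py
```

```text
[ 5.29368e+02 -7.55050e+01  1.66000e-01 -1.51906e+02  1.70900e+00]
[[0.2, 0.2], [-1.0, -0.1], [-0.2, 1.2], [1.2, 0.2], [0.5, -0.1], [0.8, -0.1], [-0.4, -0.3], [1.2, -0.0], [-0.6, 0.2], [0.2, 1.0], [0.6, 0.7], [-1.2, 2.2], [-0.9, 0.6], [-2.0, -2.3], [-0.3, 0.2], [0.3, -0.3]]
stop end y 43.0938490445879
free [ 554.5 -225.3   29. ]
stop [515.3   8.3  29. ]
edge [507.9  52.3 147.9]
hinge [512.2  27.1  50.5]
piv [465.9 -35.4  73.5]
```

Call:
carry_out --gripper 1 --plan '[{"tx":36,"ty":21,"rz":-0.006},{"tx":36,"ty":21,"rz":-0.006},{"tx":36,"ty":21,"rz":-0.006},{"tx":36,"ty":21,"rz":-0.006},{"tx":36,"ty":21,"rz":-0.006},{"tx":36,"ty":21,"rz":-0.006},{"tx":36,"ty":21,"rz":-0.006},{"tx":36,"ty":21,"rz":-0.006},{"tx":36,"ty":21,"rz":-0.006},{"tx":36,"ty":21,"rz":-0.006},{"tx":36,"ty":21,"rz":-0.006},{"tx":40,"ty":21,"rz":-0.007}]'

```text
invalid input at $.plan[0]: expected keys tx, ty, tz, rx, ry, rz
```

Call:
carry_out --plan '[{"tz":-30},{"tz":-30},{"tz":-30},{"tz":-30},{"tz":-30},{"tz":-30},{"tz":-20},{},{}]'

```text
invalid input at $.plan[0]: expected keys tx, ty, tz, rx, ry, rz
```

All six keys are required.

Call:
carry_out --gripper 1 --plan '[{"tx":36,"ty":21,"tz":0,"rx":0,"ry":0,"rz":-0.006},{"tx":36,"ty":21,"tz":0,"rx":0,"ry":0,"rz":-0.006},{"tx":36,"ty":21,"tz":0,"rx":0,"ry":0,"rz":-0.006},{"tx":36,"ty":21,"tz":0,"rx":0,"ry":0,"rz":-0.006},{"tx":36,"ty":21,"tz":0,"rx":0,"ry":0,"rz":-0.006},{"tx":36,"ty":21,"tz":0,"rx":0,"ry":0,"rz":-0.006},{"tx":36,"ty":21,"tz":0,"rx":0,"ry":0,"rz":-0.006},{"tx":36,"ty":21,"tz":0,"rx":0,"ry":0,"rz":-0.006},{"tx":36,"ty":21,"tz":0,"rx":0,"ry":0,"rz":-0.006},{"tx":36,"ty":21,"tz":0,"rx":0,"ry":0,"rz":-0.006},{"tx":36,"ty":21,"tz":0,"rx":0,"ry":0,"rz":-0.006},{"tx":40,"ty":21,"tz":0,"rx":0,"ry":0,"rz":-0.007}]'

```text
time: 1.3
tool_pos: [561.2, -256.9, 226.4]
tcp_rot: [-3.141, 0.001, 0.165]
contact_force: [0.8, -0.9, 1.1]
grip_width: 2.0
finger_force: 0.0
```

Call:
carry_out --plan '[{"tx":0,"ty":0,"tz":-35,"rx":0,"ry":0,"rz":0},{"tx":0,"ty":0,"tz":-35,"rx":0,"ry":0,"rz":0},{"tx":0,"ty":0,"tz":-35,"rx":0,"ry":0,"rz":0},{"tx":0,"ty":0,"tz":-35,"rx":0,"ry":0,"rz":0},{"tx":0,"ty":0,"tz":-35,"rx":0,"ry":0,"rz":0},{"tx":0,"ty":0,"tz":-26,"rx":0,"ry":0,"rz":0},{"tx":0,"ty":0,"tz":0,"rx":0,"ry":0,"rz":0}]'

```text
time: 2.0
tool_pos: [557.5, -256.5, 21.4]
tcp_rot: [-3.136, 0.007, 0.166]
contact_force: [0.1, 0.2, 0.1]
grip_width: 0.5
finger_force: 0.0
```

```bash
cat > look.py <<'E'
import sys,cv2
from plant import bot
n,f,x0,x1,y0,y1,k=sys.argv[1],sys.argv[2],*map(int,sys.argv[3:8])
cv2.imwrite(f"pics/{f}.png",cv2.resize(bot.capture(n)[y0:y1,x0:x1,::-1],None,fx=k,fy=k,interpolation=cv2.INTER_CUBIC))
E
python3 look.py wrist w1 0 560 0 420 1
```

```text
(no output)
```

View pics/w1.png

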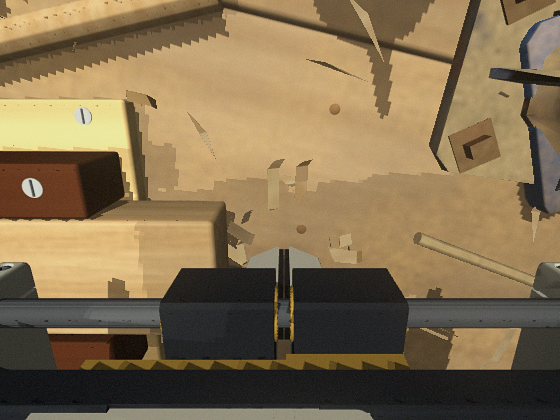

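The wrist view shows the closed fingers centred to the right of the batten's end, whose edge is at column 225. I'll push along jig +y.

Call:
carry_out --plan '[{"tx":-0.8,"ty":5,"tz":0,"rx":0,"ry":0,"rz":0},{"tx":-0.8,"ty":5,"tz":0,"rx":0,"ry":0,"rz":0},{"tx":-0.8,"ty":5,"tz":0,"rx":0,"ry":0,"rz":0},{"tx":-0.8,"ty":5,"tz":0,"rx":0,"ry":0,"rz":0},{"tx":-0.8,"ty":5,"tz":0,"rx":0,"ry":0,"rz":0},{"tx":-0.8,"ty":5,"tz":0,"rx":0,"ry":0,"rz":0},{"tx":-0.8,"ty":5,"tz":0,"rx":0,"ry":0,"rz":0},{"tx":-0.8,"ty":5,"tz":0,"rx":0,"ry":0,"rz":0},{"tx":-0.8,"ty":5,"tz":0,"rx":0,"ry":0,"rz":0}]'

```text
time: 2.95
tool_pos: [554.2, -214.2, 27.2]
tcp_rot: [3.138, -0.003, 0.166]
contact_force: [1.5, -6.0, 5.9]
grip_width: 0.5
finger_force: 3.1
```

Call:
carry_out --plan '[{"tx":-0.3,"ty":2,"tz":0,"rx":0,"ry":0,"rz":0},{"tx":-0.3,"ty":2,"tz":0,"rx":0,"ry":0,"rz":0},{"tx":0,"ty":0,"tz":0,"rx":0,"ry":0,"rz":0}]'

```text
time: 3.25
tool_pos: [552.6, -209.1, 26.0]
tcp_rot: [3.141, -0.001, 0.166]
contact_force: [1.4, -3.5, 3.8]
grip_width: 0.3
finger_force: 1.9
```

Call:
carry_out --plan '[{"tx":-0.3,"ty":2,"tz":0,"rx":0,"ry":0,"rz":0},{"tx":-0.3,"ty":2,"tz":0,"rx":0,"ry":0,"rz":0},{"tx":0,"ty":0,"tz":0,"rx":0,"ry":0,"rz":0}]'

```text
time: 3.55
tool_pos: [551.9, -205.2, 25.8]
tcp_rot: [3.141, -0.0, 0.166]
contact_force: [0.3, -4.0, 3.6]
grip_width: 0.5
finger_force: 2.2
```

Call:
carry_out --plan '[{"tx":-0.3,"ty":2,"tz":0,"rx":0,"ry":0,"rz":0},{"tx":0,"ty":0,"tz":0,"rx":0,"ry":0,"rz":0}]'

```text
time: 3.75
tool_pos: [551.6, -203.2, 25.8]
tcp_rot: [3.141, -0.0, 0.166]
contact_force: [0.3, -3.7, 3.5]
grip_width: 0.4
finger_force: 2.2
```

Call:
carry_out --plan '[{"tx":-0.3,"ty":2,"tz":0,"rx":0,"ry":0,"rz":0},{"tx":0,"ty":0,"tz":0,"rx":0,"ry":0,"rz":0}]'

```text
time: 3.95
tool_pos: [551.2, -201.0, 25.7]
tcp_rot: [-3.142, 0.0, 0.166]
contact_force: [1.3, -3.9, 3.1]
grip_width: 0.3
finger_force: 2.2
```

Call:
carry_out --plan '[{"tx":-0.3,"ty":2,"tz":0,"rx":0,"ry":0,"rz":0},{"tx":-0.3,"ty":2,"tz":0,"rx":0,"ry":0,"rz":0},{"tx":0,"ty":0,"tz":0,"rx":0,"ry":0,"rz":0}]'

```text
time: 4.25
tool_pos: [551.4, -200.2, 26.0]
tcp_rot: [3.136, -0.002, 0.166]
contact_force: [1.7, -16.4, -0.4]
grip_width: 0.4
finger_force: 8.1
```

Call:
carry_out --plan '[{"tx":-0.3,"ty":2,"tz":0,"rx":0,"ry":0,"rz":0},{"tx":-0.3,"ty":2,"tz":0,"rx":0,"ry":0,"rz":0},{"tx":0,"ty":0,"tz":0,"rx":0,"ry":0,"rz":0}]'

```text
time: 4.55
tool_pos: [552.2, -200.0, 26.9]
tcp_rot: [3.13, -0.004, 0.166]
contact_force: [1.4, -29.9, -1.1]
grip_width: 0.7
finger_force: 14.6
```

Call:
carry_out --plan '[{"tx":-0.3,"ty":2,"tz":0,"rx":0,"ry":0,"rz":0},{"tx":0,"ty":0,"tz":0,"rx":0,"ry":0,"rz":0}]'

```text
time: 4.75
tool_pos: [552.6, -199.9, 27.4]
tcp_rot: [3.127, -0.006, 0.166]
contact_force: [1.8, -36.1, -0.7]
grip_width: 0.7
finger_force: 17.8
```

The force rose to 36 N at y=-200, so the batten is home against the stop. I'll retreat and raise the tool, then move to the left of the leaf.

Call:
carry_out --plan '[{"tx":1.7,"ty":-10,"tz":0,"rx":0,"ry":0,"rz":0},{"tx":1.7,"ty":-10,"tz":0,"rx":0,"ry":0,"rz":0},{"tx":1.7,"ty":-10,"tz":0,"rx":0,"ry":0,"rz":0},{"tx":1.7,"ty":-10,"tz":0,"rx":0,"ry":0,"rz":0},{"tx":0,"ty":0,"tz":30,"rx":0,"ry":0,"rz":0},{"tx":0,"ty":0,"tz":40,"rx":0,"ry":0,"rz":0},{"tx":0,"ty":0,"tz":40,"rx":0,"ry":0,"rz":0},{"tx":0,"ty":0,"tz":40,"rx":0,"ry":0,"rz":0},{"tx":0,"ty":0,"tz":40,"rx":0,"ry":0,"rz":0},{"tx":0,"ty":0,"tz":0,"rx":0,"ry":0,"rz":0},{"tx":0,"ty":0,"tz":0,"rx":0,"ry":0,"rz":0}]'

```text
time: 5.85
tool_pos: [556.7, -231.0, 216.3]
tcp_rot: [3.141, -0.001, 0.166]
contact_force: [0.3, 0.3, -1.2]
grip_width: 0.3
finger_force: 0.0
```

```bash
python3 look.py top t2 240 360 165 255 6;  python3 - <<'E'
from fit import w,bot
import numpy as np
p=[529.37,-75.5,.166]
c=bot.get_obs()["tool_pos"];print("now",c.round(1))
print("start",w(p,[25,178,215]).round(1),w(p,[25,178,132]).round(1))
for a in [1.7,1.57,1.4,1.2,1,.8,.6,.4,.2,.1,0]:
    r=85;y=104-r*np.cos(a)+12*np.sin(a)+16.5;z=50.5+r*np.sin(a)+12*np.cos(a)
    print(a,w(p,[25,y,z]).round(1))
E
```

```text
now [ 556.1 -230.7  214.9]
start [524.6 104.2 215. ] [524.6 104.2 132. ]
1.7 [530.3  70.  133.2]
1.57 [532.1  59.2 135.5]
1.4 [534.5  44.9 136.3]
1.2 [537.4  28.1 134.1]
1 [540.   12.1 128.5]
0.8 [542.5  -2.4 119.8]
0.6 [544.6 -15.  108.4]
0.4 [546.3 -25.1  94.7]
0.2 [547.5 -32.3  79.1]
0.1 [547.9 -34.8  70.9]
0 [548.2 -36.4  62.5]
```

View pics/t2.png

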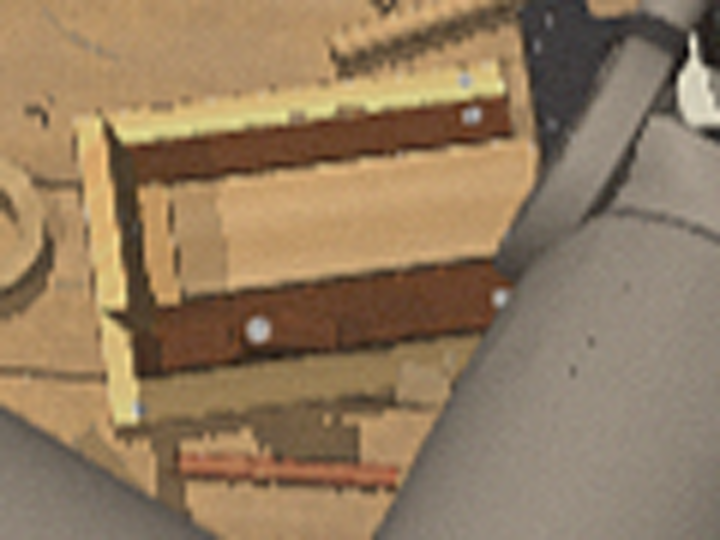

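The top view shows the batten flush against the stop face at column 172, with no gap. Now I'll go over to the left side of the leaf.

Call:
carry_out --plan '[{"tx":-3.5,"ty":37,"tz":0,"rx":0,"ry":0,"rz":0},{"tx":-3.5,"ty":37,"tz":0,"rx":0,"ry":0,"rz":0},{"tx":-3.5,"ty":37,"tz":0,"rx":0,"ry":0,"rz":0},{"tx":-3.5,"ty":37,"tz":0,"rx":0,"ry":0,"rz":0},{"tx":-3.5,"ty":37,"tz":0,"rx":0,"ry":0,"rz":0},{"tx":-3.5,"ty":37,"tz":0,"rx":0,"ry":0,"rz":0},{"tx":-3.5,"ty":37,"tz":0,"rx":0,"ry":0,"rz":0},{"tx":-3.5,"ty":37,"tz":0,"rx":0,"ry":0,"rz":0},{"tx":-3.5,"ty":39,"tz":0,"rx":0,"ry":0,"rz":0},{"tx":0,"ty":0,"tz":0,"rx":0,"ry":0,"rz":0},{"tx":0,"ty":0,"tz":0,"rx":0,"ry":0,"rz":0}]'

```text
time: 7.0
tool_pos: [524.1, 104.4, 214.1]
tcp_rot: [3.142, 0.003, 0.168]
contact_force: [0.0, 0.3, 0.2]
grip_width: 0.7
finger_force: 0.0
```

Call:
carry_out --plan '[{"tx":0,"ty":0,"tz":-28,"rx":0,"ry":0,"rz":0},{"tx":0,"ty":0,"tz":-28,"rx":0,"ry":0,"rz":0},{"tx":0,"ty":0,"tz":-26,"rx":0,"ry":0,"rz":0},{"tx":0,"ty":0,"tz":0,"rx":0,"ry":0,"rz":0},{"tx":0,"ty":0,"tz":0,"rx":0,"ry":0,"rz":0}]'

```text
time: 7.5
tool_pos: [525.0, 102.8, 133.6]
tcp_rot: [3.142, 0.001, 0.164]
contact_force: [0.5, 0.2, 0.4]
grip_width: 0.2
finger_force: 0.0
```

Call:
carry_out --plan '[{"tx":0.8,"ty":-5,"tz":0,"rx":0,"ry":0,"rz":0},{"tx":0.8,"ty":-5,"tz":0,"rx":0,"ry":0,"rz":0},{"tx":0.8,"ty":-5,"tz":0,"rx":0,"ry":0,"rz":0},{"tx":0.8,"ty":-5,"tz":0,"rx":0,"ry":0,"rz":0},{"tx":0.8,"ty":-5,"tz":0,"rx":0,"ry":0,"rz":0},{"tx":0.8,"ty":-5,"tz":0,"rx":0,"ry":0,"rz":0},{"tx":0.8,"ty":-5,"tz":0,"rx":0,"ry":0,"rz":0},{"tx":0.8,"ty":-5,"tz":0,"rx":0,"ry":0,"rz":0},{"tx":0.8,"ty":-5,"tz":0,"rx":0,"ry":0,"rz":0},{"tx":0.8,"ty":-5,"tz":0,"rx":0,"ry":0,"rz":0}]'

```text
time: 8.5
tool_pos: [533.1, 53.6, 133.8]
tcp_rot: [-3.142, -0.0, 0.166]
contact_force: [0.7, 0.5, 1.3]
grip_width: 0.9
finger_force: 0.6
```

Call:
carry_out --plan '[{"tx":0.9,"ty":-5,"tz":0,"rx":0,"ry":0,"rz":0},{"tx":0.9,"ty":-5,"tz":0,"rx":0,"ry":0,"rz":0},{"tx":0.9,"ty":-5,"tz":0,"rx":0,"ry":0,"rz":0},{"tx":0.9,"ty":-5,"tz":0,"rx":0,"ry":0,"rz":0},{"tx":0.9,"ty":-5,"tz":0,"rx":0,"ry":0,"rz":0},{"tx":0.9,"ty":-5.3,"tz":-2,"rx":0,"ry":0,"rz":0},{"tx":0.9,"ty":-5.3,"tz":-2,"rx":0,"ry":0,"rz":0},{"tx":0.9,"ty":-5.3,"tz":-2,"rx":0,"ry":0,"rz":0}]'

```text
time: 9.3
tool_pos: [540.4, 12.4, 127.7]
tcp_rot: [3.141, -0.0, 0.166]
contact_force: [0.8, -0.5, 0.3]
grip_width: 0.4
finger_force: 0.5
```

Call:
carry_out --plan '[{"tx":0.8,"ty":-5,"tz":-3,"rx":0,"ry":0,"rz":0},{"tx":0.8,"ty":-5,"tz":-3,"rx":0,"ry":0,"rz":0},{"tx":0.8,"ty":-5,"tz":-3,"rx":0,"ry":0,"rz":0}]'

```text
time: 9.6
tool_pos: [542.7, -2.5, 118.5]
tcp_rot: [3.141, -0.0, 0.166]
contact_force: [-1.1, 0.9, 0.9]
grip_width: 0.4
finger_force: 0.4
```

```bash
python3 look.py scene s3 215 345 140 255 5
```

```text
(no output)
```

View pics/s3.png

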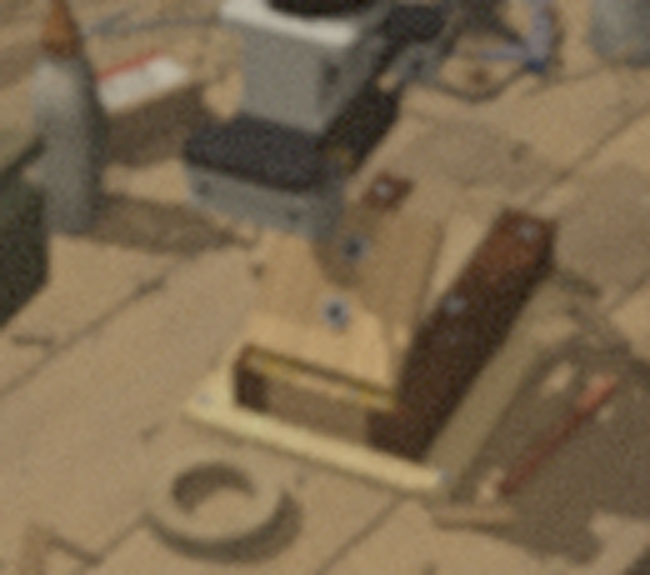

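The scene view shows the leaf following the fingers, now about half folded. I'll continue down the arc.

Call:
carry_out --plan '[{"tx":0.7,"ty":-4.3,"tz":-3.8,"rx":0,"ry":0,"rz":0},{"tx":0.7,"ty":-4.3,"tz":-3.8,"rx":0,"ry":0,"rz":0},{"tx":0.7,"ty":-4.3,"tz":-3.8,"rx":0,"ry":0,"rz":0},{"tx":0.6,"ty":-3.4,"tz":-4.6,"rx":0,"ry":0,"rz":0},{"tx":0.6,"ty":-3.4,"tz":-4.6,"rx":0,"ry":0,"rz":0},{"tx":0.6,"ty":-3.4,"tz":-4.6,"rx":0,"ry":0,"rz":0},{"tx":0.4,"ty":-2.4,"tz":-5.2,"rx":0,"ry":0,"rz":0},{"tx":0.4,"ty":-2.4,"tz":-5.2,"rx":0,"ry":0,"rz":0},{"tx":0.4,"ty":-2.4,"tz":-5.2,"rx":0,"ry":0,"rz":0}]'

```text
time: 10.55
tool_pos: [547.7, -32.5, 77.4]
tcp_rot: [3.142, 0.0, 0.166]
contact_force: [0.1, -0.2, 0.8]
grip_width: 0.4
finger_force: 0.4
```

Call:
carry_out --plan '[{"tx":0.2,"ty":-1.4,"tz":-6,"rx":0,"ry":0,"rz":0},{"tx":0.2,"ty":-1.4,"tz":-6,"rx":0,"ry":0,"rz":0},{"tx":0.2,"ty":-1.4,"tz":-6,"rx":0,"ry":0,"rz":0},{"tx":0,"ty":0,"tz":-2,"rx":0,"ry":0,"rz":0},{"tx":0,"ty":0,"tz":0,"rx":0,"ry":0,"rz":0},{"tx":0,"ty":0,"tz":0,"rx":0,"ry":0,"rz":0}]'

```text
time: 11.15
tool_pos: [548.5, -35.9, 62.1]
tcp_rot: [3.141, -0.002, 0.166]
contact_force: [-12.2, 3.8, 36.8]
grip_width: 0.7
finger_force: 18.7
```

The leaf is down: z is 62.1 mm under 37 N. Next I'll work out the path for the button.

Call:
carry_out --plan '[{"tx":0,"ty":0,"tz":0,"rx":0,"ry":0,"rz":0},{"tx":0,"ty":0,"tz":0,"rx":0,"ry":0,"rz":0},{"tx":0,"ty":0,"tz":20,"rx":0,"ry":0,"rz":0},{"tx":0,"ty":0,"tz":35,"rx":0,"ry":0,"rz":0},{"tx":0,"ty":0,"tz":35,"rx":0,"ry":0,"rz":0},{"tx":0,"ty":0,"tz":0,"rx":0,"ry":0,"rz":0},{"tx":0,"ty":0,"tz":0,"rx":0,"ry":0,"rz":0}]'

```text
time: 11.85
tool_pos: [548.4, -36.4, 148.1]
tcp_rot: [3.141, -0.001, 0.166]
contact_force: [-0.5, -0.9, -1.2]
grip_width: 0.5
finger_force: 0.0
```

```bash
python3 look.py top t4 240 360 165 255 6;python3 - <<'E'
from fit import w,bot
import numpy as np
p=[529.37,-75.5,.166]
print("now",bot.get_obs()["tool_pos"].round(1))
L=w(p,[-112,14,70]);print("start",L.round(1))
for b in np.arange(-.6,1.7,.2):
    u=np.array([np.sin(b),-np.cos(b)]);n=np.array([np.cos(b),np.sin(b)])
    r=np.interp(b,[0,1.57],[36,28]);s=9+9.5*abs(n[0])+16.5*abs(n[1])-3
    q=np.array([-56,50])+r*u-s*n;W=w(p,[*q,70]);print(round(b,1),W.round(1),(W-L).round(1));L=W
E
```

```text
now [547.7 -36.3 147.1]
start [416.6 -80.2  70. ]
-0.6 [429.7 -58.4  70. ] [13.1 21.8  0. ]
-0.4 [436.9 -65.5  70. ] [ 7.2 -7.2  0. ]
-0.2 [446.1 -70.8  70. ] [ 9.1 -5.2  0. ]
0.0 [456.5 -73.5  70. ] [10.5 -2.7  0. ]
0.2 [461.  -74.8  70. ] [ 4.5 -1.3  0. ]
0.4 [466.2 -75.5  70. ] [ 5.2 -0.7  0. ]
0.6 [472.  -75.2  70. ] [5.8 0.2 0. ]
0.8 [478.2 -73.7  70. ] [6.2 1.5 0. ]
1.0 [484.4 -70.6  70. ] [6.2 3.1 0. ]
1.2 [490.1 -65.8  70. ] [5.7 4.8 0. ]
1.4 [494.6 -59.5  70. ] [4.5 6.4 0. ]
1.6 [497.8 -52.3  70. ] [3.1 7.1 0. ]
```

View pics/t4.png

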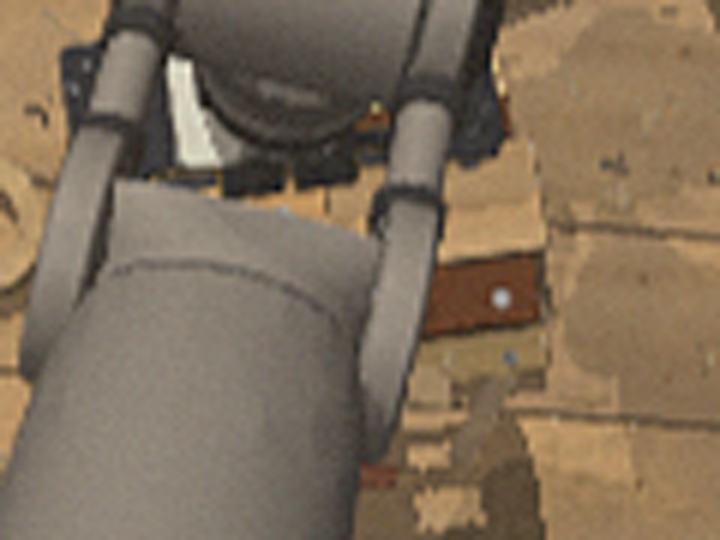

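The arm hides the jig in this view. In the earlier top image the button lay along the fence, at about 0 rad. I'll go to the near side.

Call:
carry_out --plan '[{"tx":-26,"ty":-8.5,"tz":0,"rx":0,"ry":0,"rz":0},{"tx":-26,"ty":-8.5,"tz":0,"rx":0,"ry":0,"rz":0},{"tx":-26,"ty":-8.5,"tz":0,"rx":0,"ry":0,"rz":0},{"tx":-26,"ty":-8.5,"tz":0,"rx":0,"ry":0,"rz":0},{"tx":-26,"ty":-8.5,"tz":0,"rx":0,"ry":0,"rz":0},{"tx":0,"ty":0,"tz":0,"rx":0,"ry":0,"rz":0},{"tx":0,"ty":0,"tz":-26,"rx":0,"ry":0,"rz":0},{"tx":0,"ty":0,"tz":-26,"rx":0,"ry":0,"rz":0},{"tx":0,"ty":0,"tz":-25,"rx":0,"ry":0,"rz":0},{"tx":0,"ty":0,"tz":0,"rx":0,"ry":0,"rz":0},{"tx":0,"ty":0,"tz":0,"rx":0,"ry":0,"rz":0}]'

```text
time: 13.0
tool_pos: [418.2, -78.7, 70.5]
tcp_rot: [-3.141, 0.002, 0.166]
contact_force: [-0.0, -0.5, -0.5]
grip_width: 0.5
finger_force: 0.0
```

```bash
python3 look.py wrist w5 0 560 0 420 1
```

```text
(no output)
```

View pics/w5.png

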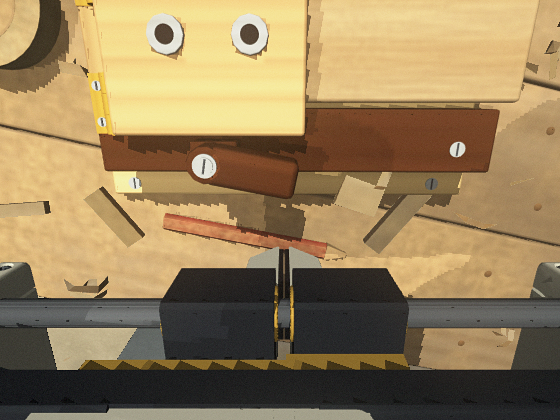

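The wrist view shows the leaf flat, with the bushings at (165,34) and (250,34). The button's pivot is at (204,165) and its end at (297,178), turned slightly towards the robot. The fingertip is in front of its end, so I'll push.

Call:
carry_out --plan '[{"tx":5,"ty":0.6,"tz":0,"rx":0,"ry":0,"rz":0},{"tx":5,"ty":0.6,"tz":0,"rx":0,"ry":0,"rz":0},{"tx":5,"ty":0.6,"tz":0,"rx":0,"ry":0,"rz":0},{"tx":5,"ty":0.6,"tz":0,"rx":0,"ry":0,"rz":0},{"tx":5,"ty":0.6,"tz":0,"rx":0,"ry":0,"rz":0},{"tx":5,"ty":0.6,"tz":0,"rx":0,"ry":0,"rz":0},{"tx":5,"ty":0.6,"tz":0,"rx":0,"ry":0,"rz":0},{"tx":3.5,"ty":0.6,"tz":0,"rx":0,"ry":0,"rz":0}]'

```text
time: 13.85
tool_pos: [456.8, -74.6, 70.9]
tcp_rot: [3.141, 0.001, 0.166]
contact_force: [-2.7, -2.3, 0.9]
grip_width: 0.2
finger_force: 1.6
```

Call:
carry_out --plan '[{"tx":4.5,"ty":-1,"tz":0,"rx":0,"ry":0,"rz":0},{"tx":5,"ty":-0.7,"tz":0,"rx":0,"ry":0,"rz":0},{"tx":6,"ty":0,"tz":0,"rx":0,"ry":0,"rz":0},{"tx":6,"ty":1.5,"tz":0,"rx":0,"ry":0,"rz":0},{"tx":6,"ty":3,"tz":0,"rx":0,"ry":0,"rz":0}]'

```text
time: 14.35
tool_pos: [485.0, -71.4, 71.0]
tcp_rot: [3.141, -0.0, 0.166]
contact_force: [-2.1, -1.3, 0.7]
grip_width: 0.2
finger_force: 0.9
```

Call:
carry_out --plan '[{"tx":5.7,"ty":5,"tz":0,"rx":0,"ry":0,"rz":0},{"tx":4.5,"ty":6.4,"tz":0,"rx":0,"ry":0,"rz":0},{"tx":2.5,"ty":7,"tz":0,"rx":0,"ry":0,"rz":0},{"tx":0,"ty":2,"tz":0,"rx":0,"ry":0,"rz":0},{"tx":0,"ty":0,"tz":0,"rx":0,"ry":0,"rz":0},{"tx":0,"ty":0,"tz":0,"rx":0,"ry":0,"rz":0}]'

```text
time: 14.95
tool_pos: [498.0, -52.0, 71.5]
tcp_rot: [3.139, -0.002, 0.167]
contact_force: [-1.0, -6.6, 2.3]
grip_width: 0.7
finger_force: 3.3
```

The force is rising, so the button is at its stop. I'll back off, lift clear and check.

Call:
carry_out --plan '[{"tx":1,"ty":-6,"tz":0,"rx":0,"ry":0,"rz":0},{"tx":1,"ty":-6,"tz":0,"rx":0,"ry":0,"rz":0},{"tx":0,"ty":0,"tz":25,"rx":0,"ry":0,"rz":0},{"tx":0,"ty":0,"tz":35,"rx":0,"ry":0,"rz":0},{"tx":-15,"ty":-5,"tz":30,"rx":0,"ry":0,"rz":0},{"tx":-25,"ty":-5,"tz":20,"rx":0,"ry":0,"rz":0},{"tx":-25,"ty":-5,"tz":0,"rx":0,"ry":0,"rz":0},{"tx":-25,"ty":-5,"tz":0,"rx":0,"ry":0,"rz":0},{"tx":0,"ty":0,"tz":0,"rx":0,"ry":0,"rz":0},{"tx":0,"ty":0,"tz":0,"rx":0,"ry":0,"rz":0}]'

```text
time: 15.95
tool_pos: [409.3, -83.2, 181.2]
tcp_rot: [3.141, -0.001, 0.165]
contact_force: [1.0, -0.5, 0.8]
grip_width: 0.3
finger_force: 0.0
```

```bash
python3 look.py wrist w6 0 560 0 420 1
```

```text
(no output)
```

View pics/w6.png

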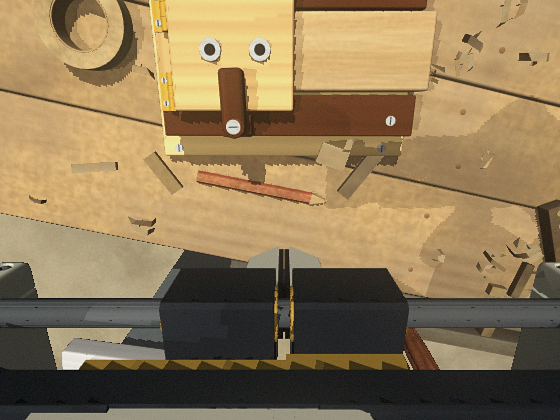

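The wrist view shows the button square across the leaf, from pivot (233,127) to end (231,70). The leaf is flat, the batten is in place, and the gripper is clear. Handing in.

```bash
python3 -c "
from plant import bot
print(bot.close_job())"
```

```text
the job is handed in; nothing more can be done
None
```

I handed the job in at about 16 s: the batten is hard against the end stop, the leaf is fully down, and the turn-button is square across it. The gripper is clear of everything; handing in returned no verdict.

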